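# Unclamp a brazed bracket and stand it in the cooling cradle

## Robot

A 7-joint arm with a two-finger parallel gripper is mounted at the origin on the work surface. World frame = base frame: x ahead of the robot, y to its left, z up, the work surface at z = 0. Lengths are in m, angles in rad, forces in N, time in s.
With the tool pointing down it reaches from about 0.4 to 0.875 m from the base axis. Payload 19.3 kg.
Tool frame: the origin (TCP) lies on the centre line of the jaws, within the pads' length; the fingertips stand 14 mm ahead of it and the grasp point (between the pads) lies 5 mm behind it; z points along the fingers, y is the line along which they close (so a half turn about z gives the same grasp; the last joint's range is limited). The gripper opens to 85 mm and grips with 20 to 120 N. Pads are 22 mm wide; open, the fingers measure 114 mm over their backs; the gripper's body (76 mm by 85 mm) begins 54 mm behind the grasp point. The pads swing forward as they close: fully open they stand 13 mm farther back than shut.
Start: joints at [1.279, 0.521, -0.036, 1.599, 0.021, 1.021, -0.113], TCP at [0.137, -0.61, 0.245] pointing down, gripper open.
Joint ranges: [-2.91, 2.91], [-0.3, 2.13], [-1.5, 1.42], [0.17, 2.43], [-1.26, 4.41], [0.16, 1.93], [-2.52, 2.52]. Speed limits (rad/s): [1.89, 1.89, 2.39, 2.39, 3.01, 3.01, 3.01].

## Interface

Orientations are given as [roll, pitch, yaw] about the fixed x, y, z axes, in that order (R = Rz(yaw) Ry(pitch) Rx(roll)).
In Python, from workcell import bot, grab_frame, regions_of gives the robot as it stands. The module is installed in compiled form; this text tells all that it offers.
- The arm moves only by the tool play_rows, never from a script. Its argument "plan" is a list of rows, each a list of 3 entries, a list of its own where there are three numbers: the shift along the tool's x, y, z in units of 2.5 cm (1.0 is 2.5 cm), then the turn, a rotation vector about the tool's x, y, z in units of 0.15 rad (1.0 is 0.15 rad), then the closure, from -1 (fully open) to 1 (shut). In form: [[[tx, ty, tz], [rx, ry, rz], jaw], ...]. A call has 1 to 20 rows; each row shifts and turns the commanded pose from where the row before left it, along the tool's axes as they then stand; what a row does not reach is not made up. A row lasts 1/8 s, in which the tool goes at most 62.5 mm and 10.7 degrees, less where a joint would pass 70% of its speed; a pose out of reach is approached as far as the arm can. A call with a number of a shift or a turn outside -1 to 1 is refused whole. A call with a gripper value outside its range is refused whole. The fingers move at their own pace and stop on an object; "newtons" is the grip in N (left out, the last holds). Time passes only in rows, so rows that do not move let the fingers close. It gives the time, the measured TCP pose, the force, the opening and the grip force at its end, in the units of the state.
- bot.observe(): the state, without advancing time (a new reading comes with each control period).
- grab_frame(name): name is "side" or "top"; returns a dict with "pixels" (400x640x3 uint8, red, green, blue), "depth" (400x640 float32, m along the optical axis (not along the pixel's ray), 0 where there is no reading), "camera_matrix" (3x3 intrinsics, pixels), "R" (3x3) and "t" (3): a world point X has camera coordinates R X + t. Camera axes: x right, y down, z forward; pixel columns grow to the right and rows downward; lengths in m; the calibration is good to about 2 mm. A picture is of the moment at which its call begins.
- bot.job_done(): hands the job in; it is judged then, once.
Trained networks look in the newest picture that a camera, given by its name, has taken for a name from the list of things; names that differ only in an ending like _2 or _b are one class to them, and where a whole thing is asked for, a point or a joint stands for the part that bears it (a point fixed in the world has none). Each returns a list of dicts, best first, with "p" (0 to 1); they miss things now and then, are a little off and sometimes report something else, mostly with a low value. They report only what shows in the picture. A call takes as long as a camera call. They do not tell look-alikes from the thing itself.
- regions_of(thing, camera): "mask" (400x640 bool, what is visible of it) and "box" ([left, top, right, bottom] in pixels, round what is visible of it).
The state is a dict: "clock": time; "qpos": joint angles; "qd": joint speeds; "joint_efforts": joint torques, N m; "position": TCP position; "tool_rot": TCP orientation; "force": force on the tool from outside, world axes, zero at the start; "moment": the same for the moment, N m; "grip_width": finger opening in m; "finger_force": force on a finger pad.
Only numpy, scipy, OpenCV 4.12 (cv2) and the standard library are available. Lean on these libraries where they do the work, as an engineer would, in place of code of your own. Each camera call takes 0.05 s, during which the arm holds its last target. There are 200 camera calls.

## Task

Pick the loose steel bar off the top of the bench vise and lay it flat on the bench, then pull the vise's sliding jaw wide open by its upright tab and leave it open. Lift the brazed bracket out, stand it upright on the bare bench and let go, then take it again by its back plate and stand it in the empty cooling cradle, on the cradle's floor, with its long side reaching from wall to wall as the finished bracket in the other cradle does. Keep the bracket upright, drop nothing, and leave the other bracket, the bottle, the drilled block and the hammer where they are.

Things in the scene. Friction and masses are not known exactly. Their poses are not given: they have to be found in the camera images.
- vise: Low grey bench vise, fixed. Origin on the bench under the middle of the shut jaws' gap. Base plate 16 mm thick, 110 mm wide in y, x = -165 to +85 mm. Fixed jaw at x = +20.5 to +65.5 mm; sliding jaw at x = -20.5 to -65 mm when shut, it opens along the vise's -x. Both jaws are 110 mm wide in y, tops 94 mm above the bench.
- vise_seat (a point): Top of the vise's base plate midway between the shut jaws, 16 mm above the bench; axes as the vise's. The bracket stands here, up to 10 mm off along y. A steel lip (88 to 94 mm above the bench) reaches 10 mm from the top of the sliding jaw over the bracket, so the bracket cannot rise until the jaw is opened.
- vise_jaw (a joint): Opening of the sliding jaw in m: 0 = shut on the bracket, 0.040 = fully open (stop). Plain sliding friction of about 5 N with some damping (20 N s/m), no spring; it stays where it is left.
- jaw_tab (a point): Middle of the top of the upright steel handle tab on the outer end of the sliding jaw: tab 14 mm thick in x, 40 mm wide in y, top 102 mm above the bench, free on both sides down to 48 mm above the bench; 35 mm of free room between tab and jaw. Axes as the vise's.
- bar: Loose bright steel flat bar, 150 (x) by 30 (y) by 20 mm (z), about 0.65 kg, lying across the tops of both jaws over the bracket at the start. Origin at the centre of its underside, x along it.
- bracket: Brazed bracket, upright between the jaws, 0.5 kg, 70 mm high: brass foot 40 (x) by 60 (y) by 8 mm; two steel cheeks 6 mm thick and 40 mm deep at the y ends, 60 mm over their outer faces, with finger room beside them in the vise; a steel back plate between them at +x, flat against the fixed jaw at first. Open at the top and -x side. Origin: centre of the underside.
- bracket_back (a point): Middle of the top edge of the bracket's back plate, 70 mm above its underside and 16 mm from its middle towards +x; axes as the bracket's. The plate is 8 mm thick (x), 48 mm wide (y) between the cheeks, and can be pinched from above once the bracket is out of the vise.
- cradle: The empty cooling cradle (fixed): dark steel channel 60 (x) by 92 mm (y), its two walls 8 mm thick and 90 mm high at the y ends, 76 mm apart inside, open at the top and at both x sides. Origin at the centre of its underside on the bench.
- cradle_floor (a point): Centre of the empty cradle's floor (56 by 75 mm brick pad), 10 mm above the bench; axes as the cradle's. The bracket belongs here, centred, its y axis along the cradle's y axis (either way round).
- cradle2: The other cooling cradle, alike, holding a finished bracket (fixed). Origin at the centre of its underside.
- bracket2: The finished bracket in the other cradle, same shape as the bracket; leave it. Origin at the centre of the underside of its foot.
- bottle: White plastic bottle standing on the bench beyond the vise, 56 mm diameter, 140 mm high; leave it. Origin at the centre of its underside.
- block: Drilled hardwood block, 60 (x) by 100 (y) by 45 mm high, on the bench at the robot's side of the vise; leave it. Origin at the centre of its underside.
- hammer: Hammer lying on the far side of the bench, 260 mm long along its x, head at +x; leave it. Origin at its middle, at bench level.
There are look-alikes about, which are no part of the job. Leave any orange, red or turquoise look-alike of the bar alone.

How it is judged:
By the outcome, as a careful person would: the job done as asked, in the order asked, and still so for the second after the job is handed in, with the robot touching nothing.
It also fails if it takes over 72 s, if anything falls off the work surface, if the arm or the gripper's body presses on something with over 40 N, if the wrist force passes 120 N, or if a joint passes its speed limit or range.

## Working session

There is one attempt and no reset: what is moved stays moved. The work goes in short steps, Python scripts to look and compute and a tool call to move; the robot and the scene stay as the last step left them, time stands still between calls to the robot, and variables do not carry over. Pictures are saved under pics/ and viewed, at most 10 in all, crops included, and the job is handed in when it is done.

Besides the shell and the picture viewer there is one more tool, called after ">>>" by a JSON object that holds its "name" and its "arguments". play_rows: Moves the arm, as the interface text tells. Its arguments: {"type":"object","properties":{"plan":{"type":"array"},"newtons":{"type":"number"}},"required":["plan"]}

```bash
mkdir -p pics; cat > h.py <<'E'
import numpy as np, cv2
from workcell import bot, grab_frame, regions_of
def cloud(f):
    d=f["depth"];K=np.array(f["camera_matrix"]);R=np.array(f["R"]);t=np.array(f["t"])
    v,u=np.mgrid[0:400,0:640]
    c=np.stack([(u-K[0,2])/K[0,0]*d,(v-K[1,2])/K[1,1]*d,d],-1)
    X=(c-t)@R
    X[d<=0]=np.nan
    return X
def save(f,n): cv2.imwrite("pics/"+n,f["pixels"][:,:,::-1])
E
python3 - <<'E'
from h import *
s=bot.observe();print({k:np.round(v,3).tolist() for k,v in s.items()})
for c in("top","side"):
    f=grab_frame(c);save(f,c+"0.png");X=cloud(f)
    print(c,"cam at",np.round(-np.array(f["R"]).T@np.array(f["t"]),3))
    for n in ["vise","jaw_tab","bar","bracket","cradle","bottle","block","hammer"]:
        for r in regions_of(n,c)[:4]:
            P=X[r["mask"]];P=P[~np.isnan(P[:,0])]
            if len(P)==0: print(n,r["box"],"nodepth");continue
            z=P[:,2];T=P[z>np.percentile(z,97)-.006]
            rc=cv2.minAreaRect((T[:,:2]*1000).astype(np.float32))
            print(n,round(r["p"],2),np.round(r["box"]).tolist(),"ztop",round(float(np.percentile(z,97)),3),"top rect",np.round(rc[0]),np.round(rc[1]),round(rc[2],1))
E
```

```text
{'clock': 0.0, 'qpos': [1.279, 0.522, -0.036, 1.6, 0.021, 1.021, -0.113], 'qd': [-0.001, -0.001, 0.001, 0.001, 0.001, -0.0, 0.001], 'joint_efforts': [-0.002, -92.712, 1.978, -36.993, 0.018, 0.008, -0.0], 'position': [0.137, -0.609, 0.245], 'tool_rot': [-3.14, 0.0, 0.222], 'force': [-0.099, -0.104, -0.047], 'moment': [0.037, -0.015, -0.013], 'finger_force': 0.0, 'grip_width': 0.085}
top cam at [0.345 0.071 1.282]
vise 0.92 [243.0, 165.0, 323.0, 213.0] ztop 0.099 top rect [559. 216.] [109. 184.] 9.3
jaw_tab 0.78 [254.0, 170.0, 286.0, 208.0] ztop 0.101 top rect [552. 256.] [107. 101.] 8.9
bar 0.8 [273.0, 171.0, 324.0, 197.0] ztop 0.117 top rect [565. 173.] [ 30. 144.] 22.3
bar 0.78 [383.0, 235.0, 426.0, 269.0] ztop 0.024 top rect [ 351. -176.] [150.  30.] 59.5
bar 0.77 [197.0, 132.0, 224.0, 172.0] ztop 0.024 top rect [692. 474.] [ 30. 148.] 62.6
bar 0.68 [218.0, 276.0, 260.0, 307.0] ztop 0.024 top rect [215. 361.] [ 29. 147.] 36.2
bracket 0.77 [446.0, 222.0, 466.0, 233.0] ztop 0.082 top rect [ 436. -331.] [61. 37.] 80.4
cradle 0.73 [433.0, 217.0, 474.0, 239.0] ztop 0.091 top rect [ 435.
[... 954 characters left out ...]
6.0, 187.0, 282.0, 221.0] ztop 0.116 top rect [561. 177.] [ 31. 151.] 22.7
bracket 0.52 [384.0, 137.0, 407.0, 165.0] ztop 0.083 top rect [ 431. -322.] [75. 42.] 89.3
bracket 0.46 [254.0, 204.0, 281.0, 214.0] ztop 0.088 top rect [560. 187.] [29. 72.] 88.3
cradle 0.95 [379.0, 133.0, 410.0, 172.0] ztop 0.09 top rect [ 432. -328.] [96. 58.] 79.0
cradle 0.68 [330.0, 118.0, 359.0, 154.0] ztop 0.09 top rect [ 621. -316.] [99. 60.] 80.2
bottle 0.84 [204.0, 165.0, 232.0, 211.0] ztop 0.14 top rect [758. 183.] [26. 24.] 85.4
block 0.56 [328.0, 246.0, 354.0, 296.0] ztop 0.048 top rect [323. 211.] [ 60. 102.] 20.4
hammer 0.96 [241.0, 140.0, 304.0, 178.0] ztop 0.028 top rect [ 757. -115.] [260.  84.] 74.0
```

View pics/top0.png

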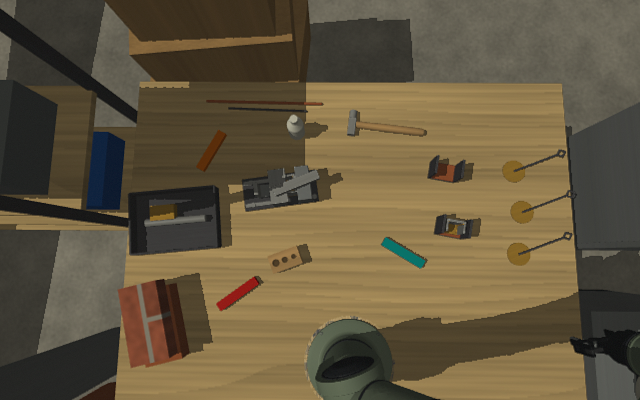

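```bash
python3 - <<'E'
import cv2,numpy as np
a=cv2.imread("pics/top0.png")[150:225,230:335];b=cv2.imread("pics/side0.png")[175:295,205:310]
a=cv2.resize(a,None,fx=4,fy=4,interpolation=3);b=cv2.resize(b,None,fx=3.5,fy=3.5,interpolation=3)
h=np.zeros((420,a.shape[1]+b.shape[1],3),np.uint8);h[:a.shape[0],:a.shape[1]]=a;h[:b.shape[0],a.shape[1]:]=b
cv2.imwrite("pics/crop1.png",h)
E
```

```text
(no output)
```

View pics/crop1.png

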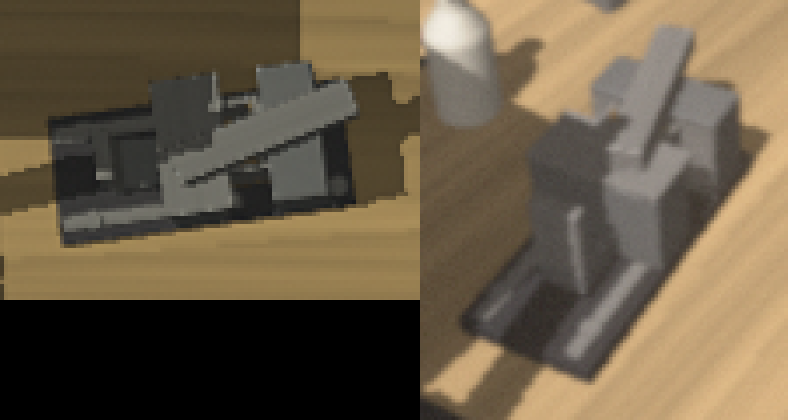

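The top view shows four bars: grey on the vise at (297,184), turquoise at (404,252), orange at (211,151) and red at (239,292). By the description it is the grey one lying across both jaws, and the crop confirms this. The empty cradle is at (447,170), the full one at (455,227). The tab is at the vise's left end, near (252,190), so the jaw opens to the image left, which is world +y.

```bash
cat >> h.py <<'E'
from scipy.spatial import cKDTree
from scipy.optimize import minimize
def rect(x0,x1,y0,y1,s=2.):
    g=np.mgrid[x0+s/2:x1:s,y0+s/2:y1:s].reshape(2,-1).T
    return g
def fit(P,M,g):  # chamfer fit of model M (mm) to pts P (mm); pose x,y,yaw(deg)
    def tr(p):
        a=np.radians(p[2]);return M@np.array([[np.cos(a),np.sin(a)],[-np.sin(a),np.cos(a)]])+p[:2]
    tP=cKDTree(P)
    def c(p):
        Q=tr(p);d1=cKDTree(Q).query(P)[0];d2=tP.query(Q)[0]
        return np.minimum(d1,15).mean()+np.minimum(d2,8).mean()
    r=minimize(c,g,method="Nelder-Mead",options=dict(initial_simplex=np.array([g]*4)+np.vstack([np.zeros(3),np.diag([8,8,4])])))
    return np.round(r.x,1),round(r.fun,2)
def go(x,y,z,yaw):  # print shift in tool units and yaw turn in units (about tool z)
    from scipy.spatial.transform import Rotation as Ro
    s=bot.observe();R=Ro.from_euler("xyz",s["tool_rot"]).as_matrix()
    d=R.T@(np.array([x,y,z])-s["position"])/.025
    T=Ro.from_euler("xyz",[np.pi,0,np.radians(yaw)])
    w=(Ro.from_matrix(R).inv()*T).as_rotvec()/.15
    d2=T.as_matrix().T@(np.array([x,y,z])-s["position"])/.025
    print("pos",np.round(s["position"],4),"yaw",round(np.degrees(s["tool_rot"][2]),1),"shift",np.round(d,2),"turn",np.round(w,2),"shift after turn",np.round(d2,2),"t",s["clock"])
E
cat > m.py <<'E'
from h import *
def vise(X,op=0):
    P=X.reshape(-1,3);P=P[~np.isnan(P[:,0])]*1000
    k=(np.hypot(P[:,0]-556,P[:,1]-230)<150)&(P[:,2]>86)&(P[:,2]<106)
    M=np.vstack([rect(20.5,65.5,-55,55),rect(-65-op,-20.5-op,-55,55),rect(-114-op,-100-op,-20,20)])
    return fit(P[k][:,:2],M,[560,205,-81.])
if __name__=="__main__":
  for c in("top","side"):
    X=cloud(grab_frame(c));print(c,vise(X))
    P=X.reshape(-1,3);P=P[~np.isnan(P[:,0])]*1000
    k=(np.hypot(P[:,0]-560,P[:,1]-190)<150)&(P[:,2]>109)&(P[:,2]<122)
    print("bar",fit(P[k][:,:2],rect(-75,75,-15,15),[563,175,-67.]))
    k=(np.hypot(P[:,0]-623,P[:,1]+316)<75)&(P[:,2]>82)&(P[:,2]<100)
    print("cradle",fit(P[k][:,:2],np.vstack([rect(-30,30,38,46),rect(-30,30,-46,-38)]),[623,-316,-10.]))
  go(.563,.175,.2,22.5)
E
python3 m.py
```

```text
top (array([562.6, 193.3, -81.7]), np.float64(4.12))
bar (array([565.1, 172.9, -67.2]), np.float64(2.03))
cradle (array([ 624.6, -315.5,   -9.4]), np.float64(2.06))
side (array([559.1, 196.5, -81.4]), np.float64(4.21))
bar (array([562. , 175.3, -67.7]), np.float64(2.17))
cradle (array([ 622.2, -313.3,  -10. ]), np.float64(2.73))
pos [ 0.1375 -0.6097  0.2453] yaw 12.7 shift [ 23.51 -26.87   1.81] turn [-0.   -0.   -1.14] shift after turn [ 27.74 -22.48   1.81] t 1.0
```

>>> {"name": "play_rows", "arguments": {"plan": [[[1, 0, 0], [0, 0, -0.27], -1], [[1, 0, 0], [0, 0, -0.27], -1], [[1, 0, 0], [0, 0, -0.27], -1], [[1, 0, 0], [0, 0, -0.27], -1], [[1, 0, 0], [0, 0, -0.27], -1], [[1, 0, 0], [0, 0, -0.27], -1], [[1, 0, 0], [0, 0, -0.27], -1], [[1, 0, 0], [0, 0, -0.27], -1], [[1, 0, 0], [0, 0, -0.27], -1], [[1, 0, 0], [0, 0, -0.27], -1], [[1, 0, 0], [0, 0, -0.27], -1], [[1, 0, 0], [0, 0, -0.27], -1], [[1, 0, 0], [0, 0, -0.27], -1], [[1, 0, 0], [0, 0, -0.27], -1], [[1, 0, 0], [0, 0, -0.27], -1], [[1, 0, 0], [0, 0, -0.27], -1], [[1, 0, 0], [0, 0, -0.27], -1], [[1, 0, 0], [0, 0, -0.27], -1], [[1, 0, 0], [0, 0, -0.27], -1], [[1, 0, 0], [0, 0, -0.27], -1]]}}

```text
clock: 3.5
position: [0.5381, -0.331, 0.2453]
tool_rot: [3.142, -0.0, 1.034]
force: [-0.2, 0.5, -0.1]
grip_width: 0.0849
finger_force: 0.0
```

>>> {"name": "play_rows", "arguments": {"plan": [[[1, 0, 0], [0, 0, -0.27], -1], [[1, 0, 0], [0, 0, -0.27], -1], [[1, 0, 0], [0, 0, -0.27], -1], [[1, 0, 0], [0, 0, -0.27], -1], [[1, 0, 0], [0, 0, -0.27], -1], [[1, 0, 0], [0, 0, -0.27], -1], [[1, 0, 0], [0, 0, -0.27], -1], [[1, 0, 0], [0, 0, -0.27], -1], [[1, 0, 0], [0, 0, -0.27], -1], [[1, 0, 0], [0, 0, -0.27], -1], [[1, 0, 0], [0, 0, -0.27], -1], [[1, 0, 0], [0, 0, -0.27], -1], [[1, 0, 0], [0, 0, -0.27], -1], [[1, 0, 0], [0, 0, -0.27], -1], [[1, 0, 0], [0, 0, -0.27], -1], [[1, 0, 0], [0, 0, -0.27], -1], [[1, 0, 0], [0, 0, -0.27], -1], [[1, 0, 0], [0, 0, -0.27], -1]]}}

```text
clock: 5.75
position: [0.6221, 0.101, 0.2453]
tool_rot: [-3.142, -0.0, 1.763]
force: [-0.1, -0.8, 0.3]
grip_width: 0.0854
finger_force: 0.0
```

```bash
python3 -c "
from h import *
go(.5635,.174,.112,112.5)"
```

```text
pos [0.6221 0.101  0.2453] yaw 101.0 shift [ 3.31 -1.74  5.33] turn [-0.   -0.   -1.33] shift after turn [ 3.59 -1.05  5.33] t 5.75
```

>>> {"name": "play_rows", "arguments": {"plan": [[[0, 0, 0], [0, 0, -0.67], -1], [[0, 0, 0], [0, 0, -0.66], -1], [[0.9, -0.26, 0], [0, 0, 0], -1], [[0.9, -0.26, 0], [0, 0, 0], -1], [[0.9, -0.26, 0], [0, 0, 0], -1], [[0.89, -0.27, 0], [0, 0, 0], -1], [[0, 0, 1], [0, 0, 0], -0.6], [[0, 0, 1], [0, 0, 0], -0.3], [[0, 0, 1], [0, 0, 0], -0.1], [[0, 0, 0.8], [0, 0, 0], -0.1], [[0, 0, 0.5], [0, 0, 0], -0.1], [[0, 0, 0], [0, 0, 0], -0.1]], "newtons": 60}}

```text
clock: 7.25
position: [0.5636, 0.1727, 0.1373]
tool_rot: [-3.141, -0.0, 1.96]
force: [0.0, -0.5, -0.6]
grip_width: 0.047
finger_force: 0.0
```

```bash
python3 -c "
from h import *
go(.5635,.174,.112,112.5);print(bot.observe()['grip_width'])
f=grab_frame('side');g=grab_frame('top')
a=cv2.resize(f['pixels'][150:300,190:330],None,fx=2.8,fy=2.8,interpolation=3);b=cv2.resize(g['pixels'][130:235,235:340],(400,420),interpolation=3)
cv2.imwrite('pics/c2.png',np.hstack([a,b])[:,:,::-1])"
```

```text
pos [0.5636 0.1727 0.1373] yaw 112.3 shift [0.05 0.02 1.01] turn [-0.01 -0.   -0.02] shift after turn [0.05 0.02 1.01] t 7.25
0.04701632420835443
```

View pics/c2.png

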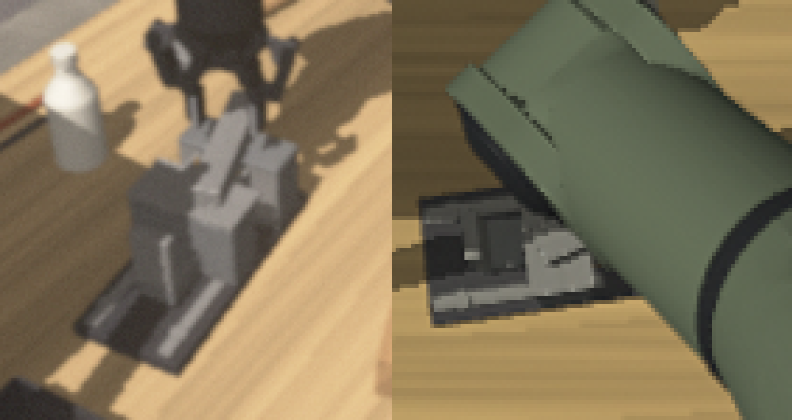

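The side crop shows the fingers (190-265, 100) straddling the grey bar near its middle. I'll go down and grip.

>>> {"name": "play_rows", "arguments": {"plan": [[[0, 0, 0.5], [0, 0, 0], -0.1], [[0, 0, 0.5], [0, 0, 0], -0.1], [[0, 0, 0], [0, 0, 0], 0.4], [[0, 0, 0], [0, 0, 0], 1], [[0, 0, 0], [0, 0, 0], 1], [[0, 0, 0], [0, 0, 0], 1], [[0, 0, 0], [0, 0, 0], 1], [[0, 0, 0], [0, 0, 0], 1]], "newtons": 70}}

```text
clock: 8.35
position: [0.564, 0.1724, 0.1128]
tool_rot: [-3.142, 0.0, 1.96]
force: [-0.0, 0.4, -6.7]
grip_width: 0.0287
finger_force: 69.6
```

>>> {"name": "play_rows", "arguments": {"plan": [[[0, 0, -0.4], [0, 0, 0], 1], [[0, 0, -0.8], [0, 0, 0], 1], [[0, 0, -0.8], [0, 0, 0], 1], [[-0.3, -0.5, 0], [0, 0, 0], 1], [[-0.66, -0.98, 0], [0, 0, 0], 1], [[-0.66, -0.98, 0], [0, 0, 0], 1], [[-0.66, -0.98, 0], [0, 0, 0], 1], [[-0.66, -0.98, 0], [0, 0, 0], 1], [[-0.66, -0.98, 0.5], [0, 0, 0], 1], [[-0.66, -0.98, 0.8], [0, 0, 0], 1], [[-0.36, -0.48, 0.8], [0, 0, 0], 1], [[0, 0, 0.8], [0, 0, 0], 1], [[0, 0, 0.8], [0, 0, 0], 1], [[0, 0, 0.8], [0, 0, 0], 1], [[0, 0, 0], [0, 0, 0], 1]]}}

```text
clock: 10.22
position: [0.448, 0.0001, 0.0497]
tool_rot: [-3.139, -0.001, 1.96]
force: [-0.6, -0.5, -7.1]
grip_width: 0.0286
finger_force: 71.1
```

```bash
python3 -c "
from h import *
go(.45,0,.019,112.5);print(bot.observe()['force'])
X=cloud(grab_frame('side'));P=X.reshape(-1,3);P=P[~np.isnan(P[:,0])]*1000
k=(np.hypot(P[:,0]-450,P[:,1])<95)&(P[:,2]>8)
a=np.radians(-67.5);s=(P[k][:,:2]-[450,0])@[np.cos(a),np.sin(a)];w=(P[k][:,:2]-[450,0])@[-np.sin(a),np.cos(a)];z=P[k][:,2]
for lo in range(-90,90,15):
  q=(s>=lo)&(s<lo+15)&(abs(w)<22)
  print(lo,q.sum(),np.round(np.percentile(z[q],[0,10,50,90]),0) if q.sum() else '')
g=grab_frame('side');cv2.imwrite('pics/c3.png',cv2.resize(g['pixels'][140:300,220:420],(800,600),interpolation=3)[:,:,::-1])
"
```

```text
pos [4.48e-01 1.00e-04 4.97e-02] yaw 112.3 shift [-0.04  0.07  1.23] turn [-0.01 -0.   -0.02] shift after turn [-0.04  0.07  1.23] t 10.225
[-0.60808575 -0.54702713 -7.11596955]
-90 59 [33. 36. 44. 53.]
-75 655 [ 33. 331. 368. 397.]
-60 862 [ 48. 238. 324. 440.]
-45 575 [ 32. 169. 213. 451.]
-30 380 [ 35.  55. 437. 484.]
-15 340 [ 38.  53. 141. 499.]
0 93 [ 49.  52. 451. 517.]
15 40 [ 50.  51.  53. 449.]
30 44 [ 50.  51.  53. 453.]
45 21 [50. 51. 52. 54.]
60 8 [50. 50. 52. 53.]
75 0
```

View pics/c3.png

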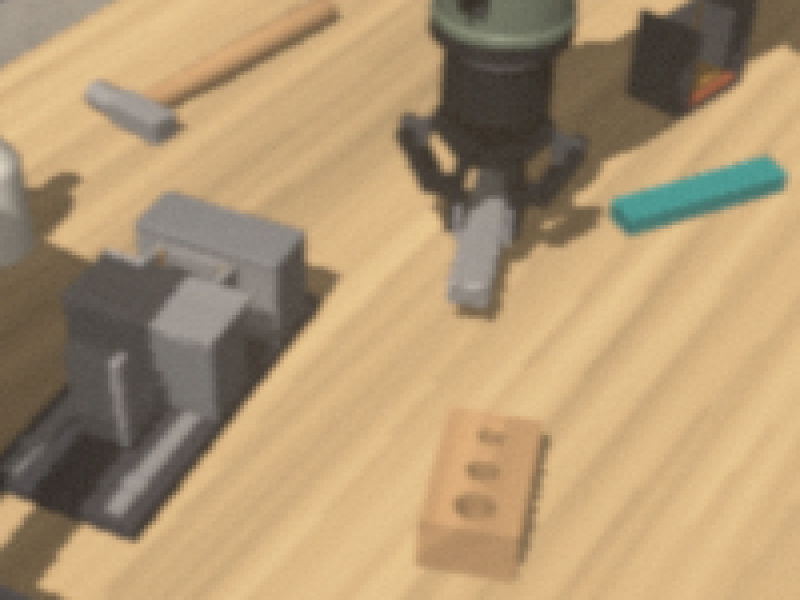

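The side crop shows the bar level in the fingers over bare bench at (480,250), with the vise now clear of it. I'll lower it.

>>> {"name": "play_rows", "arguments": {"plan": [[[0, 0, 0.5], [0, 0, 0], 1], [[0, 0, 0.4], [0, 0, 0], 1], [[0, 0, 0.2], [0, 0, 0], 1], [[0, 0, 0.08], [0, 0, 0], 1], [[0, 0, 0], [0, 0, 0], 1]]}}

```text
clock: 10.95
position: [0.4492, 0.0006, 0.0208]
tool_rot: [-3.141, -0.0, 1.96]
force: [-0.4, 0.1, -7.4]
grip_width: 0.028
finger_force: 71.1
```

>>> {"name": "play_rows", "arguments": {"plan": [[[0, 0, 0.06], [0, 0, 0], 1], [[0, 0, 0.04], [0, 0, 0], 1], [[0, 0, 0], [0, 0, 0], 1]]}}

```text
clock: 11.32
position: [0.4492, 0.0005, 0.0183]
tool_rot: [-3.142, 0.0, 1.96]
force: [-1.1, -0.1, -7.0]
grip_width: 0.0284
finger_force: 71.1
```

>>> {"name": "play_rows", "arguments": {"plan": [[[0, 0, 0.04], [0, 0, 0], 1], [[0, 0, 0.04], [0, 0, 0], 1], [[0, 0, 0], [0, 0, 0], 1]]}}

```text
clock: 11.7
position: [0.4493, 0.0005, 0.0178]
tool_rot: [3.141, 0.002, 1.96]
force: [-11.8, -0.1, 48.7]
grip_width: 0.0282
finger_force: 78.1
```

>>> {"name": "play_rows", "arguments": {"plan": [[[0, 0, -0.05], [0, 0, 0], 1], [[0, 0, 0], [0, 0, 0], 0.1], [[0, 0, 0], [0, 0, 0], -0.2], [[0, 0, 0], [0, 0, 0], -0.2], [[0, 0, -0.6], [0, 0, 0], -0.2], [[0, 0, -1], [0, 0, 0], -0.2], [[0, 0, -1], [0, 0, -0.9], 0.1], [[0, 0, -1], [0, 0, -1], 0.15], [[0, 0, -1], [0, 0, -1], 0.15], [[0, 0, -1], [0, 0, -1], 0.15], [[0, 0, -0.5], [0, 0, -1], 0.15], [[0, 0, 0], [0, 0, -1], 0.15], [[0, 0, 0], [0, 0, -1], 0.15], [[0, 0, 0], [0, 0, -1], 0.15], [[0, 0, 0], [0, 0, -0.95], 0.15], [[0, 0, 0], [0, 0, 0], 0.15]]}}

```text
clock: 13.7
position: [0.449, 0.0003, 0.1707]
tool_rot: [-3.141, 0.0, -2.996]
force: [0.2, -0.2, -0.4]
grip_width: 0.0363
finger_force: 0.0
```

```bash
python3 -c "
from h import *
from m import vise
for c in('side','top'):
  X=cloud(grab_frame(c));print(vise(X));P=X.reshape(-1,3);P=P[~np.isnan(P[:,0])]*1000
  k=(np.hypot(P[:,0]-545,P[:,1]-301)<35)&(P[:,2]>97)&(P[:,2]<110);print('tab',k.sum(),P[k].mean(0),cv2.minAreaRect(P[k][:,:2].astype(np.float32)) if k.sum()>3 else '')
  k=(np.hypot(P[:,0]-449,P[:,1])<100)&(P[:,2]>10)&(P[:,2]<40);print('bar',k.sum(),np.percentile(P[k][:,2],[10,50,90]),fit(P[k][:,:2],rect(-75,75,-15,15),[449,0,-67.]))
  k=(np.hypot(P[:,0]-561,P[:,1]-195)<40)&(P[:,2]>30)&(P[:,2]<100)
  a=np.radians(-81.5);q=(P[k][:,:2]-[561,195])@np.array([[np.cos(a),-np.sin(a)],[np.sin(a),np.cos(a)]])
  m=abs(q[:,0])<19
  print('bracket y',m.sum(), np.round(np.percentile(q[m][P[k][m][:,2]>80],[1,99],axis=0),1) )
go(.545,.301,.168,-171.5)
" 2>&1 | tail -20
```

```text
(array([559.6, 196.4, -81.6]), np.float64(2.79))
tab 88 [543.39510799 303.47259068 101.28235653] ((544.1187744140625, 302.3647155761719), (39.23796844482422, 14.55863094329834), 9.840875625610352)
bar 367 [17.93038842 20.36476546 22.21309372] (array([446.1,   3. , -67.6]), np.float64(2.34))
bracket y 207 [[-18.7 -35.1]
 [ 18.8  34.3]]
(array([562.1, 192.5, -81.2]), np.float64(2.67))
tab 50 [546.34989856 300.15417605 101.3551014 ] ((546.271484375, 299.9239501953125), (36.46778869628906, 13.876222610473633), 8.426766395568848)
bar 113 [16.19927289 19.59953956 22.34856692] (array([445.8,   6.6, -68. ]), np.float64(6.59))
bracket y 189 [[-18.8 -34.5]
 [ 18.6  36.3]]
pos [4.491e-01 3.000e-04 1.705e-01] yaw -171.8 shift [-5.5  11.36  0.1 ] turn [-0.    0.   -0.04] shift after turn [-5.57 11.33  0.1 ] t 13.8
```

>>> {"name": "play_rows", "arguments": {"plan": [[[-0.46, 0.95, 0], [0, 0, 0], 0.15], [[-0.46, 0.95, 0], [0, 0, 0], 0.15], [[-0.46, 0.95, 0], [0, 0, 0], 0.15], [[-0.46, 0.95, 0], [0, 0, 0], 0.15], [[-0.46, 0.95, 0], [0, 0, 0], 0.15], [[-0.46, 0.95, 0], [0, 0, 0], 0.15], [[-0.46, 0.95, 0], [0, 0, 0], 0.15], [[-0.46, 0.95, 0], [0, 0, 0], 0.15], [[-0.46, 0.95, 0], [0, 0, 0], 0.15], [[-0.46, 0.95, 0], [0, 0, 0], 0.15], [[-0.46, 0.95, 0], [0, 0, 0], 0.15], [[-0.46, 0.93, 0], [0, 0, 0], 0.15], [[0, 0, 0], [0, 0, 0], 0.15], [[0, 0, 1], [0, 0, 0], 0.15], [[0, 0, 0.6], [0, 0, 0], 0.15], [[0, 0, 0], [0, 0, 0], 0.15]]}}

```text
clock: 15.8
position: [0.5439, 0.3014, 0.1293]
tool_rot: [-3.141, -0.002, -2.996]
force: [0.2, 0.2, 0.2]
grip_width: 0.0361
finger_force: 0.0
```

```bash
python3 -c "
from h import *
go(.545,.3015,.085,-171.5)
a=grab_frame('side')['pixels'][150:300,200:310]
cv2.imwrite('pics/c4.png',cv2.resize(a,(440,600),interpolation=3)[:,:,::-1])"
```

```text
pos [0.5439 0.3014 0.1293] yaw -171.7 shift [-0.05  0.    1.77] turn [-0.01 -0.01 -0.02] shift after turn [-0.04 -0.    1.77] t 15.8
```

View pics/c4.png

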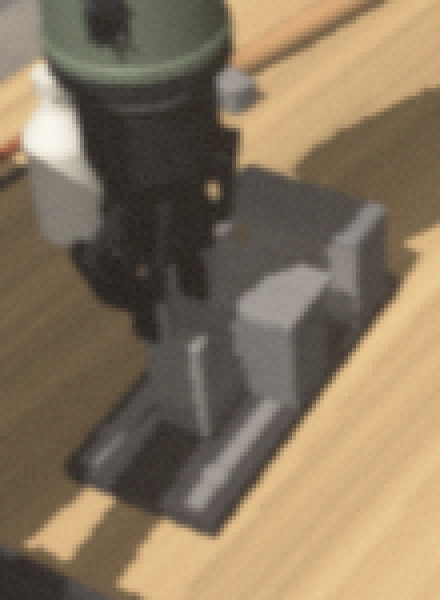

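Fingers at (150,330) and (195,285) straddle the tab top at (180,340). Down, close, then pull along the vise's -x (tool +y).

>>> {"name": "play_rows", "arguments": {"plan": [[[0, 0, 0.7], [0, 0, 0], 0.15], [[0, 0, 0.7], [0, 0, 0], 0.15], [[0, 0, 0.35], [0, 0, 0], 0.15], [[0, 0, 0], [0, 0, 0], 0.5], [[0, 0, 0], [0, 0, 0], 1], [[0, 0, 0], [0, 0, 0], 1], [[0, 0, 0], [0, 0, 0], 1], [[0, 0, 0], [0, 0, 0], 1]], "newtons": 50}}

```text
clock: 16.85
position: [0.5442, 0.3021, 0.0864]
tool_rot: [3.142, -0.0, -2.995]
force: [0.4, 1.0, -5.7]
grip_width: 0.0128
finger_force: 49.5
```

>>> {"name": "play_rows", "arguments": {"plan": [[[0, 0.15, 0], [0, 0, 0], 1], [[0, 0.3, 0], [0, 0, 0], 1], [[0, 0.3, 0], [0, 0, 0], 1], [[0, 0.3, 0], [0, 0, 0], 1], [[0, 0.3, 0], [0, 0, 0], 1], [[0, 0.15, 0], [0, 0, 0], 1], [[0, 0.06, 0], [0, 0, 0], 1], [[0, 0, 0], [0, 0, 0], 1]]}}

```text
clock: 17.85
position: [0.5385, 0.3403, 0.0864]
tool_rot: [-3.141, -0.0, -2.996]
force: [-3.4, -3.8, -0.5]
grip_width: 0.0133
finger_force: 50.3
```

>>> {"name": "play_rows", "arguments": {"plan": [[[0, 0.06, 0], [0, 0, 0], 1], [[0, 0.04, 0], [0, 0, 0], 1], [[0, 0, 0], [0, 0, 0], 1]]}}

```text
clock: 18.23
position: [0.5385, 0.3407, 0.0863]
tool_rot: [-3.137, -0.001, -2.997]
force: [-4.7, -16.2, 7.1]
grip_width: 0.0131
finger_force: 51.6
```

>>> {"name": "play_rows", "arguments": {"plan": [[[0, 0, 0], [0, 0, 0], 0.6], [[0, 0, 0], [0, 0, 0], 0.15], [[0, 0, -0.5], [0, 0, 0], 0.15], [[0, 0, -1], [0, 0, 0], 0.15], [[0, 0, -1], [0, 0, 0], 0], [[0, 0, -1], [0, 0, 0.95], -0.3], [[0, 0, -1], [0, 0, 1], -0.5], [[0, 0, 0], [0, 0, 1], -0.8], [[0, 0, 0], [0, 0, 1], -1], [[0, 0, 0], [0, 0, 1], -1], [[0, 0, 0], [0, 0, 1], -1], [[0, 0, 0], [0, 0, 1], -1], [[0, 0, 0], [0, 0, 1], -1], [[0, 0, 0], [0, 0, 1], -1], [[0, 0, 0], [0, 0, 1], -1], [[0, 0, 0], [0, 0, 0.5], -1], [[0, 0, 0], [0, 0, 0], -1]]}}

```text
clock: 20.35
position: [0.5382, 0.3439, 0.2006]
tool_rot: [3.14, -0.001, 1.721]
force: [-0.5, 0.8, 0.2]
grip_width: 0.0854
finger_force: 0.0
```

```bash
python3 -c "
from h import *
from m import vise
for c in('side','top'):
  f=grab_frame(c);X=cloud(f);print(vise(X,40));P=X.reshape(-1,3)*1000
  for r in regions_of('bracket',c):
    if r['p']<.3: continue
    Q=P[r['mask'].ravel()];Q=Q[Q[:,2]>78];print(r['p'],r['box'],len(Q), cv2.minAreaRect(Q[:,:2].astype(np.float32)) if len(Q)>3 else '')
  d=np.hypot(P[:,0]-561,P[:,1]-195)
  a=np.radians(-81.4);q=(P[:,:2]-[560.9,194.5])@np.array([[np.cos(a),-np.sin(a)],[np.sin(a),np.cos(a)]])
  m=(abs(q[:,0]+8)<25)&(abs(q[:,1])<45)&(P[:,2]>78)&(P[:,2]<91)
  print(m.sum(),np.round(np.percentile(q[m],[1,99],axis=0),1))
  m2=m&(q[:,0]<9)
  print('cheeks',np.histogram(q[m2][:,1],bins=np.arange(-44,45,4)))
a=grab_frame('top')['pixels'][140:230,225:345]
cv2.imwrite('pics/c5.png',cv2.resize(a,(720,540),interpolation=3)[:,:,::-1])
go(.561,.1945,.186,98.6)
" 2>&1
```

```text
(array([558.8, 195.5, -81.8]), np.float64(3.05))
0.87 [251.7, 207.0, 282.1, 234.5] 161 ((552.607666015625, 214.56796264648438), (67.40859985351562, 98.4073486328125), 30.681066513061523)
140 [[-21.4 -26.5]
 [ 16.7  33.3]]
cheeks (array([ 0,  0,  0,  0, 23, 10,  4,  0,  0,  0,  0,  0,  0,  0,  0,  0,  0,
       14, 20,  5,  0,  0]), array([-44, -40, -36, -32, -28, -24, -20, -16, -12,  -8,  -4,   0,   4,
         8,  12,  16,  20,  24,  28,  32,  36,  40,  44]))
(array([564.3, 194.2, -83.9]), np.float64(6.03))
0.67 [282.3, 175.3, 297.3, 192.5] 63 ((571.6395263671875, 184.68894958496094), (66.30313110351562, 32.634002685546875), 34.305686950683594)
0.62 [445.0, 218.9, 464.2, 233.3] 64 ((437.6412353515625, -326.8520812988281), (65.3058090209961, 37.97397232055664), 80.57626342773438)
55 [[-18.1 -24.1]
 [ 16.6  36. ]]
cheeks (array([ 0,  0,  0,  0,  0,  1,  1,  0,  0,  0,  0,  0,  0,  0,  0,  0,  0,
        0,  8, 10,  1,  0]), array([-44, -40, -36, -32, -28, -24, -20, -16, -12,  -8,  -4,   0,   4,
         8,  12,  16,  20,  24,  28,  32,  36,  40,  44]))
pos [0.5382 0.3432 0.1991] yaw 98.6 shift [-6.02  0.01  0.52] turn [ 0. -0.  0.] shift after turn [-6.02  0.01  0.53] t 20.6
```

View pics/c5.png

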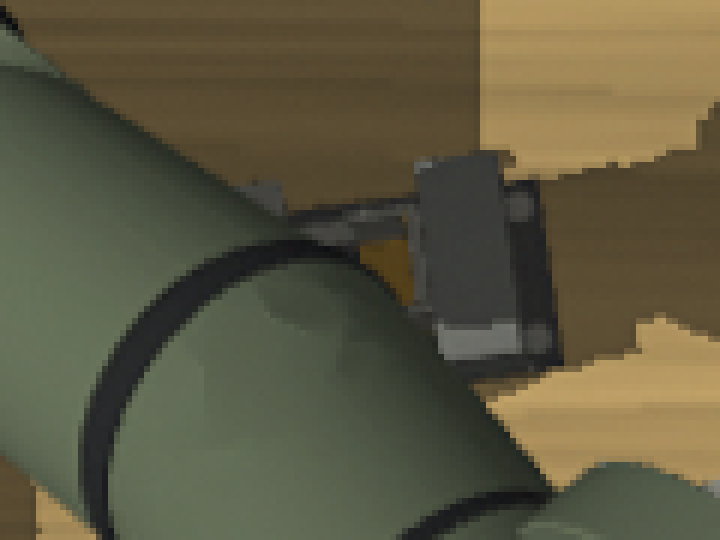

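Top crop: the jaw is open and the brass foot shows at (385,270) against the fixed jaw at (465,240). The bracket is about 4.5 mm off along the vise's y. I'll move over it and lower.

>>> {"name": "play_rows", "arguments": {"plan": [[[-0.98, 0.03, 0], [0, 0, 0], -1], [[-1, 0.03, 0], [0, 0, 0], -1], [[-1, 0.03, 0], [0, 0, 0], -1], [[-1, 0.03, 0], [0, 0, 0], -1], [[-1, 0.03, 0], [0, 0, 0], -1], [[-1, 0.03, 0], [0, 0, 0], -1], [[0, 0, 0.5], [0, 0, 0], -1], [[0, 0, 1], [0, 0, 0], -1], [[0, 0, 1], [0, 0, 0], -1], [[0, 0, 0.6], [0, 0, 0], -1], [[0, 0, 0], [0, 0, 0], -1]]}}

```text
clock: 21.98
position: [0.5644, 0.1963, 0.1205]
tool_rot: [-3.14, -0.0, 1.721]
force: [-0.4, 0.9, -0.0]
grip_width: 0.0856
finger_force: 0.0
```

```bash
python3 -c "
from h import *
go(.565,.196,.057,98.6)
a=grab_frame('side')['pixels'][150:290,200:320]
cv2.imwrite('pics/c6.png',cv2.resize(a,(514,600),interpolation=3)[:,:,::-1])"
```

```text
pos [0.5644 0.1963 0.1205] yaw 98.6 shift [-0.01  0.03  2.54] turn [-0.01 -0.    0.  ] shift after turn [-0.01  0.02  2.54] t 21.975
```

View pics/c6.png

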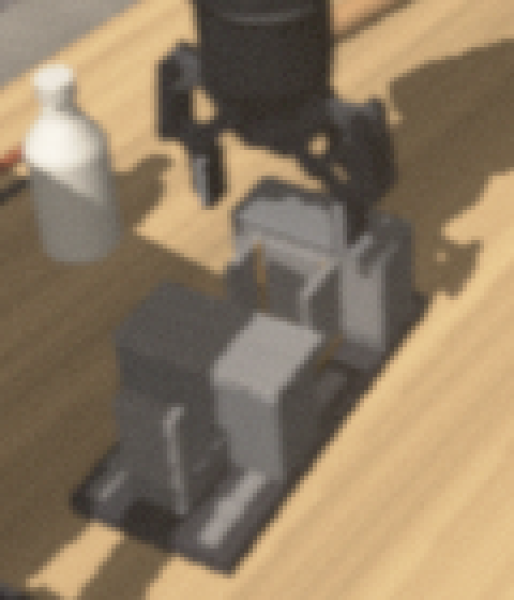

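Bracket cheeks at (240,275) and (320,290), with the fingers above and outside them on both sides. I'll descend and grip.

>>> {"name": "play_rows", "arguments": {"plan": [[[0, 0.03, 0.7], [0, 0, 0], -1], [[0, 0, 0.7], [0, 0, 0], -1], [[0, 0, 0.7], [0, 0, 0], -1], [[0, 0, 0.44], [0, 0, 0], -1], [[0, 0, 0], [0, 0, 0], -0.5], [[0, 0, 0], [0, 0, 0], 0], [[0, 0, 0], [0, 0, 0], 1], [[0, 0, 0], [0, 0, 0], 1], [[0, 0, 0], [0, 0, 0], 1]], "newtons": 60}}

```text
clock: 23.15
position: [0.5658, 0.1961, 0.0581]
tool_rot: [3.141, 0.0, 1.72]
force: [-0.8, -0.9, 1.5]
grip_width: 0.06
finger_force: 66.1
```

>>> {"name": "play_rows", "arguments": {"plan": [[[0, 0, -0.2], [0, 0, 0], 1], [[0, 0, -0.5], [0, 0, 0], 1], [[0, 0, -0.8], [0, 0, 0], 1], [[0, 0, -0.8], [0, 0, 0], 1], [[0, 0, -0.8], [0, 0, 0], 1], [[0, 0, -0.8], [0, 0, 0], 1], [[0, 0, -0.8], [0, 0, 0], 1], [[0, 0, -0.3], [0, 0, 0], 1], [[0, 0, 0], [0, 0, 0], 1]]}}

```text
clock: 24.28
position: [0.5658, 0.1961, 0.1831]
tool_rot: [3.141, 0.0, 1.72]
force: [0.2, -0.7, -5.6]
grip_width: 0.0594
finger_force: 66.0
```

>>> {"name": "play_rows", "arguments": {"plan": [[[-0.5, -0.06, 0], [0, 0, 0], 1], [[-0.95, -0.13, 0], [0, 0, 0], 1], [[-1, -0.14, 0], [0, 0, 0], 1], [[-1, -0.14, 0], [0, 0, 0], 1], [[-1, -0.14, 0], [0, 0, 0], 1], [[-1, -0.14, 0], [0, 0, 0], 1], [[-1, -0.14, 0], [0, 0, 0], 1], [[-1, -0.14, 0], [0, 0, 0], 1], [[-1, -0.14, 0], [0, 0, 0], 1], [[-1, -0.14, 0], [0, 0, 0], 1], [[-1, -0.14, 0], [0, 0, 0], 1], [[-1, -0.14, 0], [0, 0, 0], 1], [[-0.68, -0.08, 0], [0, 0, 0], 1], [[0, 0, 0.3], [0, 0, -0.5], 1], [[0, 0, 0.6], [0, 0, -1], 1], [[0, 0, 0.6], [0, 0, -1], 1], [[0, 0, 0.6], [0, 0, -1], 1], [[0, 0, 0.6], [0, 0, -1], 1], [[0, 0, 0.6], [0, 0, -1], 1], [[0, 0, 0.4], [0, 0, -1], 1]]}}

```text
clock: 26.78
position: [0.5691, -0.1102, 0.0892]
tool_rot: [-3.141, -0.001, 2.7]
force: [0.6, -0.4, -4.6]
grip_width: 0.0595
finger_force: 65.8
```

>>> {"name": "play_rows", "arguments": {"plan": [[[0, 0, 0.3], [0, 0, -1], 1], [[0, 0, 0.3], [0, 0, -0.84], 1], [[0, 0, 0], [0, 0, 0], 1], [[0, 0, 0], [0, 0, 0], 1]]}}

```text
clock: 27.28
position: [0.5696, -0.1101, 0.0754]
tool_rot: [3.141, -0.0, 2.968]
force: [0.7, -0.7, -5.1]
grip_width: 0.0594
finger_force: 66.1
```

```bash
python3 -c "
from h import *
go(.57,-.11,.042,170.3);print(bot.observe()['force'])
for c in('side',):
  P=cloud(grab_frame(c)).reshape(-1,3)*1000;P=P[~np.isnan(P[:,0])]
  k=(np.hypot(P[:,0]-570,P[:,1]+110)<45)&(P[:,2]>5);print(np.percentile(P[k][:,2],[0,1,3,10]))
"
```

```text
pos [ 0.5696 -0.1101  0.0754] yaw 170.1 shift [-0.02  0.01  1.34] turn [ 0.   -0.   -0.03] shift after turn [-0.02  0.01  1.34] t 27.275
[ 0.7396598  -0.66821971 -5.07612258]
[31.79700399 37.57657084 41.58075025 54.9217784 ]
```

Bottom is about 33 mm up. Lowering with a slow finish.

>>> {"name": "play_rows", "arguments": {"plan": [[[0, 0, 0.5], [0, 0, 0], 1], [[0, 0, 0.45], [0, 0, 0], 1], [[0, 0, 0.2], [0, 0, 0], 1], [[0, 0, 0.1], [0, 0, 0], 1], [[0, 0, 0.06], [0, 0, 0], 1], [[0, 0, 0], [0, 0, 0], 1]]}}

```text
clock: 28.08
position: [0.5696, -0.11, 0.0426]
tool_rot: [3.142, 0.0, 2.971]
force: [0.4, 0.3, -6.0]
grip_width: 0.0594
finger_force: 66.2
```

>>> {"name": "play_rows", "arguments": {"plan": [[[0, 0, 0.04], [0, 0, 0], 1], [[0, 0, 0], [0, 0, 0], 1]]}}

```text
clock: 28.32
position: [0.5698, -0.1101, 0.042]
tool_rot: [-3.141, 0.001, 2.971]
force: [-2.5, 0.2, 5.2]
grip_width: 0.0593
finger_force: 66.9
```

>>> {"name": "play_rows", "arguments": {"plan": [[[0, 0, 0], [0, 0, 0], -0.5], [[0, 0, 0], [0, 0, 0], -0.9], [[0, 0, 0], [0, 0, 0], -1], [[0, 0, -0.4], [0, 0, 0], -1], [[0, 0, -0.9], [0, 0, 0], -1], [[0, 0, -1], [0, 0, 0], -1], [[0, 0, -1], [0, 0, 0], -1], [[0, 0, -0.8], [0, 0, 1], -1], [[0, 0, 0], [0, 0, 1], -0.5], [[0, 0, 0], [0, 0, 1], 0], [[0, 0, 0], [0, 0, 1], 0.15], [[0, 0, 0], [0, 0, 1], 0.15], [[0, 0, 0], [0, 0, 1], 0.15], [[0, 0, 0], [0, 0, 1], 0.15], [[0, 0, 0], [0, 0, 1], 0.15], [[0, 0, 0], [0, 0, 1], 0.15], [[0, 0, 0], [0, 0, 1], 0.15], [[0, 0, 0], [0, 0, 0.45], 0.15], [[0, 0, 0], [0, 0, 0], 0.15]]}}

```text
clock: 30.7
position: [0.5699, -0.1096, 0.1455]
tool_rot: [3.14, -0.0, 1.405]
force: [-0.2, -0.8, 0.1]
grip_width: 0.0365
finger_force: 0.0
```

```bash
python3 -c "
from h import *
M=np.vstack([rect(-20,20,24,30),rect(-20,20,-30,-24),rect(12,20,-24,24)])
for c in('side','top'):
  f=grab_frame(c);P=cloud(f).reshape(-1,3)*1000;P=P[~np.isnan(P[:,0])]
  k=(np.hypot(P[:,0]-570,P[:,1]+110)<50)&(P[:,2]>63)&(P[:,2]<78);print(c,k.sum(),np.percentile(P[k][:,2],[5,50,95]))
  if k.sum()>20:print(fit(P[k][:,:2],M,[570,-110,-10.]),cv2.minAreaRect(P[k][:,:2].astype(np.float32)))
  k=(np.hypot(P[:,0]-623,P[:,1]+315)<75)&(P[:,2]>82)&(P[:,2]<100)
  if k.sum()>20:print('cradle',fit(P[k][:,:2],np.vstack([rect(-30,30,38,46),rect(-30,30,-46,-38)]),[623,-316,-10.]))
  if c=='side':cv2.imwrite('pics/c7.png',cv2.resize(f['pixels'][90:210,280:440],(800,600),interpolation=3)[:,:,::-1])
go(.5855,-.113,.145,80.3)
"
```

```text
side 94 [63.6197182  69.16743327 72.13725918]
(array([ 566.7, -108.3,   -8.7]), np.float64(2.43)) ((568.364501953125, -107.99170684814453), (60.55755615234375, 41.01946258544922), 81.91410827636719)
cradle (array([ 622.5, -314.8,  -11.3]), np.float64(6.13))
top 43 [65.290258   69.80473219 73.33985458]
(array([ 569.3, -110.2,  -10.2]), np.float64(5.47)) ((573.433837890625, -94.2469482421875), (26.154991149902344, 38.75096130371094), 79.29239654541016)
cradle (array([ 626.2, -316.3,  -10.8]), np.float64(5.41))
pos [ 0.5698 -0.1098  0.1449] yaw 80.5 shift [-0.02  0.64 -0.  ] turn [ 0.01 -0.    0.03] shift after turn [-0.02  0.64 -0.  ] t 30.8
```

View pics/c7.png

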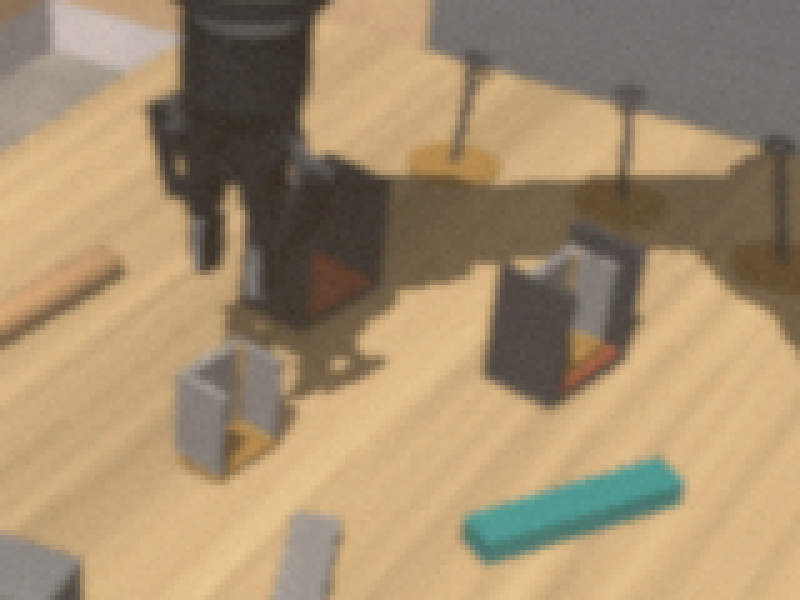

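The bracket stands upright and free at (228,405), its open side towards the robot and the back plate at world +x. The empty cradle is behind it at (320,260). I'll take it by the back plate.

>>> {"name": "play_rows", "arguments": {"plan": [[[0, 0.3, 0], [0, 0, 0], 0.15], [[0, 0.31, 0], [0, 0, 0], 0.15], [[0, 0, 0.7], [0, 0, 0], 0.15], [[0, 0, 0.8], [0, 0, 0], 0.15], [[0, 0, 0.8], [0, 0, 0], 0.15], [[0, 0, 0.8], [0, 0, 0], 0.15], [[0, 0, 0.7], [0, 0, 0], 0.15], [[0, 0, 0], [0, 0, 0], 0.4], [[0, 0, 0], [0, 0, 0], 0.7], [[0, 0, 0], [0, 0, 0], 1], [[0, 0, 0], [0, 0, 0], 1], [[0, 0, 0], [0, 0, 0], 1]], "newtons": 60}}

```text
clock: 32.3
position: [0.5852, -0.1126, 0.0497]
tool_rot: [3.14, -0.0, 1.404]
force: [2.9, -1.0, 5.6]
grip_width: 0.0069
finger_force: 60.6
```

>>> {"name": "play_rows", "arguments": {"plan": [[[0, 0, -0.2], [0, 0, 0], 1], [[0, 0, -0.6], [0, 0, 0], 1], [[0, 0, -1], [0, 0, 0], 1], [[0, 0, -1], [0, 0, 0], 1], [[0, 0, -1], [0, 0, 0], 1], [[0, 0, -1], [0, 0, 0], 1], [[-0.4, 0.2, 0], [0, 0, 0], 1], [[-0.8, 0.36, 0], [0, 0, 0], 1], [[-0.9, 0.41, 0], [0, 0, 0], 1], [[-0.9, 0.41, 0], [0, 0, 0], 1], [[-0.9, 0.41, 0], [0, 0, 0], 1], [[-0.9, 0.41, 0], [0, 0, 0], 1], [[-0.9, 0.41, 0], [0, 0, 0], 1], [[-0.9, 0.41, 0], [0, 0, 0], 1], [[-0.7, 0.32, 0], [0, 0, 0], 1], [[-0.44, 0.19, 0], [0, 0, 0], 1], [[0, 0, 0], [0, 0, 0], 1], [[0, 0, 0], [0, 0, 0], 1]]}}

```text
clock: 34.55
position: [0.6394, -0.3173, 0.1687]
tool_rot: [-3.141, -0.001, 1.404]
force: [0.3, 0.9, -5.7]
grip_width: 0.0071
finger_force: 58.8
```

```bash
python3 -c "
from h import *
from scipy.spatial.transform import Rotation as Ro
f=grab_frame('side');X=cloud(f);P=X.reshape(-1,3)*1000
go(.640,-.318,.0597,80.3)
s=bot.observe();print(s['force'],s['grip_width'])
a=np.radians(-9.7);B=np.array([[np.cos(a),-np.sin(a)],[np.sin(a),np.cos(a)]])
q=(P[:,:2]-[624.3,-315.3])@B;z=P[:,2]
k=(abs(q[:,0])<50)&(abs(q[:,1])<60)
for lo,hi in [(78,98),(112,126),(126,140),(140,155),(155,175),(175,192)]:
  m=k&(z>lo)&(z<hi);print(lo,m.sum(),np.round(np.percentile(q[m],[2,50,98],axis=0),1).tolist() if m.sum() else '')
cv2.imwrite('pics/c8.png',cv2.resize(f['pixels'][80:180,300:420],(720,600),interpolation=3)[:,:,::-1])
"
```

```text
pos [ 0.6394 -0.3172  0.1689] yaw 80.5 shift [-0.03  0.03  4.37] turn [-0.   -0.    0.02] shift after turn [-0.03  0.03  4.37] t 34.6
[ 0.212443    0.14008173 -5.6709667 ] 0.007333772302135658
78 116 [[-32.0, -46.6], [-5.5, 39.2], [26.5, 47.8]]
112 37 [[-25.8, -26.7], [-19.0, 26.5], [13.2, 32.7]]
126 101 [[-23.4, -28.5], [-7.7, -10.3], [13.6, 32.0]]
140 69 [[-23.0, -27.6], [-7.4, 24.8], [14.5, 33.0]]
155 110 [[-24.6, -27.9], [-6.2, 25.7], [14.2, 32.6]]
175 115 [[-22.7, -27.8], [-2.8, 9.5], [24.6, 31.3]]
```

View pics/c8.png

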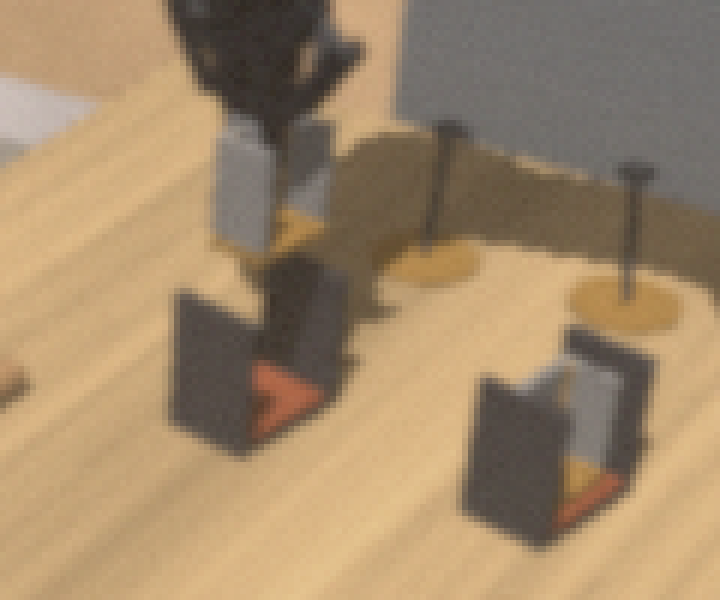

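The bracket hangs upright at (270,190), above the empty cradle (red pad at (285,400)). It's 2 mm off, so I'll correct that and lower.

>>> {"name": "play_rows", "arguments": {"plan": [[[-0.06, 0.05, 0.4], [0, 0, 0], 1], [[0, 0, 0.7], [0, 0, 0], 1], [[0, 0, 0.7], [0, 0, 0], 1], [[0, 0, 0.7], [0, 0, 0], 1], [[0, 0, 0.7], [0, 0, 0], 1], [[0, 0, 0.5], [0, 0, 0], 1], [[0, 0, 0.3], [0, 0, 0], 1], [[0, 0, 0.15], [0, 0, 0], 1], [[0, 0, 0.08], [0, 0, 0], 1], [[0, 0, 0.04], [0, 0, 0], 1], [[0, 0, 0], [0, 0, 0], 1]]}}

```text
clock: 35.98
position: [0.6405, -0.3198, 0.0625]
tool_rot: [3.141, 0.0, 1.404]
force: [-0.6, 0.2, -5.0]
grip_width: 0.0071
finger_force: 58.7
```

>>> {"name": "play_rows", "arguments": {"plan": [[[0, 0, 0.05], [0, 0, 0], 1], [[0, 0, 0.04], [0, 0, 0], 1], [[0, 0, 0], [0, 0, 0], 1]]}}

```text
clock: 36.35
position: [0.6404, -0.3197, 0.06]
tool_rot: [-3.141, -0.0, 1.404]
force: [0.7, 0.2, -5.1]
grip_width: 0.0076
finger_force: 58.7
```

>>> {"name": "play_rows", "arguments": {"plan": [[[0, 0, 0.04], [0, 0, 0], 1], [[0, 0, 0], [0, 0, 0], 1]]}}

```text
clock: 36.6
position: [0.6406, -0.3198, 0.0597]
tool_rot: [3.141, 0.0, 1.404]
force: [-1.4, 1.0, 4.2]
grip_width: 0.0075
finger_force: 60.4
```

>>> {"name": "play_rows", "arguments": {"plan": [[[0, 0, 0], [0, 0, 0], 0.6], [[0, 0, 0], [0, 0, 0], 0.3], [[0, 0, 0], [0, 0, 0], 0.3], [[0, 0, -0.4], [0, 0, 0], 0.3], [[0, 0, -0.8], [0, 0, 0], 0.3], [[0, 0, -1], [0, 0, 0], 0.3], [[0, 0, -1], [0, 0, 0], 0.3], [[0, 0, -1], [0, 0, 0], 0.3], [[0, 0, -1], [0, 0, 0], 0.3], [[1, 0, 0], [0, 0, 0], 0.3], [[1, 0, 0], [0, 0, 0], 0.3], [[1, 0, 0], [0, 0, 0], 0.3], [[1, 0, 0], [0, 0, 0], 0.3], [[1, 0, 0], [0, 0, 0], 0.3], [[0, 0, 0], [0, 0, 0], 0.3]]}}

```text
clock: 38.48
position: [0.6618, -0.1928, 0.1896]
tool_rot: [3.141, -0.001, 1.408]
force: [0.4, 0.3, -0.1]
grip_width: 0.03
finger_force: 0.0
```

```bash
python3 -c "
from h import *
from m import vise
s=bot.observe();print(s['position'],s['force'],s['clock'])
f=grab_frame('side');X=cloud(f);P=X.reshape(-1,3)*1000
a=np.radians(-9.7);B=np.array([[np.cos(a),-np.sin(a)],[np.sin(a),np.cos(a)]])
q=(P[:,:2]-[624.3,-315.3])@B;z=P[:,2]
k=(abs(q[:,0])<50)&(abs(q[:,1])<36)&(z>70)&(z<86);print(k.sum(),np.percentile(z[k],[50,95]),np.percentile(q[k],[2,50,98],axis=0))
k=(abs(q[:,0])<50)&(abs(q[:,1])<60)&(z>84)&(z<98);print(np.percentile(q[k],[2,98],axis=0))
print('vise',vise(X,40),vise(X,0))
P=P[~np.isnan(P[:,0])];k=(np.hypot(P[:,0]-449,P[:,1])<100)&(P[:,2]>10)&(P[:,2]<40);print('bar',np.percentile(P[k][:,2],[10,50,90]),fit(P[k][:,:2],rect(-75,75,-15,15),[449,0,-67.]))
cv2.imwrite('pics/c9.png',cv2.resize(f['pixels'][100:300,190:440],(750,600),interpolation=3)[:,:,::-1])
"
```

```text
[ 0.66176022 -0.19281661  0.18964875] [ 0.40857198  0.33840695 -0.05079014] 38.475
67 [78.2885172  82.61342575] [[-20.03103165 -34.79017182]
 [  8.89465997 -22.80584301]
 [ 17.91289612  21.73492849]]
[[-32.54611249 -48.24454484]
 [ 26.53505205  48.84248709]]
vise (array([559.7, 195.5, -81.5]), np.float64(2.61)) (array([554.4, 229.2, -79.9]), np.float64(7.69))
bar [17.69846613 20.50765783 22.09658079] (array([446.3,   3.9, -67.8]), np.float64(2.34))
```

View pics/c9.png

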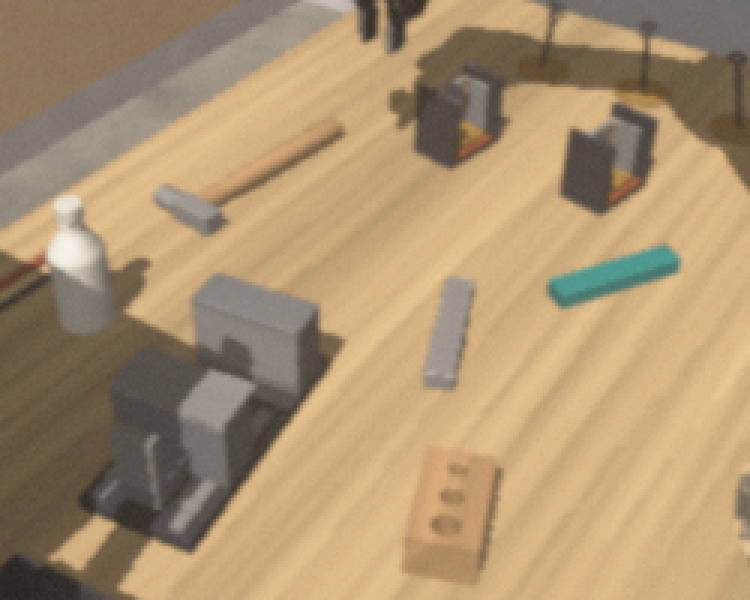

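The bracket sits in the cradle at (458,115), just like the finished one at (608,158). Its top is at 80 mm, so it's on the floor. The vise is open and the bar lies flat at (448,335).

```bash
python3 -c "
from workcell import bot
print(bot.job_done())"
```

```text
the job is handed in; nothing more can be done
None
```

The job is done and handed in at about 38.5 s of the 72 s allowed: the bar lies flat on the bench, the vise jaw is fully open, and the bracket stands upright in the empty cradle like the finished one; no verdict was returned.

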